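Square up the die holder and knock its lock pins home

TASK

Push the heavy die holder forward, corner by corner, until its front edge stands square against the fence. Then lock it: take the round maul out of its cradle by the handle and, with the head, strike the red spring pin down with a brisk blow until it snaps home, then the yellow one likewise, and lay the maul back in its cradle as it was. Strike, do not lean on the pins, do not batter the holder, and leave the other things on the bench where they are.

Things in the scene. Friction and masses are not known exactly. Their poses are not given: they have to be found in the camera images.
- holder: Heavy die holder (2 kg, loose; it slides at 6 to 14 N, but sticks if pressed down while pushed): green block 100 x 170 mm, 50 mm high, on a dark plate 130 x 200 x 14 mm; on top a low cutting die (to 62 mm) in the middle and two lock pins in steel collars (38 mm across, tops at 62 mm) 55 mm either side of the middle. Origin: centre of its underside. x across the block towards the fence, y along it, z up.
- front_left (a point): Point on the holder's front edge, the plate's long side that must meet the fence: 65 mm along the holder's x, +90 mm along its y, 7 mm up.
- front_right (a point): The same at -90 mm along the holder's y.
- fence: Aluminium fence bar fixed to the bench beyond the holder, 280 mm long (along y), 22 mm thick, 28 mm high. Origin: on the work surface, 65 mm this side of the bar's near face, under the holder's centre when that stands home; x points at the bar, so both front points of a holder that is home are at x = 65 mm. Turned up to 0.3 rad. The holder starts 20 to 32 mm short of it and askew by up to 0.12 rad.
- red_cap (a point): Red cap of a lock pin in the die holder: a disc 36 mm across, 14 mm thick, on a 20 mm steel shaft. This point is the centre of the cap's flat top: plus 55 mm along the holder's y. With the pin up it is 100 mm above the work surface (24 mm of shaft shows between cap and collar); with the pin home it is 76 mm above it.
- yellow_cap (a point): Yellow cap of a lock pin in the die holder: a disc 36 mm across, 14 mm thick, on a 20 mm steel shaft. This point is the centre of the cap's flat top: minus 55 mm along the holder's y. With the pin up it is 100 mm above the work surface (24 mm of shaft shows between cap and collar); with the pin home it is 76 mm above it.
- pin_red (a joint): Travel of the red lock pin in m: 0 = up, 0.024 = home (cap down on its collar). Snap action: the spring resists with 11 N at the top, fading to nothing at 0.019; let go before 0.015, it springs back up; just short of 0.019 it may hang; past it, it snaps home and stays. A brisk blow moves it at 0.1 m/s or more in the first half of its travel; slow leaning is no blow.
- pin_yellow (a joint): Travel of the yellow lock pin in m: 0 = up, 0.024 = home (cap down on its collar). Snap action: the spring resists with 11 N at the top, fading to nothing at 0.019; let go before 0.015, it springs back up; just short of 0.019 it may hang; past it, it snaps home and stays. A brisk blow moves it at 0.1 m/s or more in the first half of its travel; slow leaning is no blow.
- maul: Round leatherworker's maul, 0.34 to 0.53 kg, 241 mm long: white plastic head (60 mm across, 90 mm long) on a round wooden handle 28 mm across, brass pommel 36 mm across. Origin: on its centre line, where to grip the handle. x runs to the head: pommel from -114 mm, bare handle -100 to +33 mm, head +33 to +123 mm; balance at about +45 mm. It strikes with the round side of its head.
- maul_head (a point): Middle of the maul's head, on its centre line, 78 mm ahead of the maul's origin; the head's side is 30 mm from it all round.
- cradle: Wooden cradle fixed to the bench in which the maul lies level: a board 260 x 80 x 12 mm with two V saddles, 18 mm long at x = -70 mm under the handle, 40 mm long at x = +78 mm under the head; the handle is free for the fingers from x = -61 to +33 mm. Origin: on the work surface under the maul's origin; x points along the maul to its head; turned up to 0.3 rad.
- cradle_seat (a point): Where the maul's origin rests in the cradle: 78 mm above the work surface over the cradle's origin; its x is the direction of the maul's x.
- whetstone: Bystander: grey sharpening stone 60 x 150 x 25 mm (y is its length), lying flat; origin under its centre.
- rivet_jar: Bystander: jar of rivets, 64 mm in diameter, 85 mm high; origin under its centre.
- snap_tray: Bystander: orange divided tray 100 x 140 x 30 mm; origin under its centre.
- thread_spool: Bystander: blue spool of thread, 56 mm in diameter, 70 mm high, standing; origin under its centre.
- oval_die: Bystander: steel hand die, plate 90 x 50 x 12 mm with a stub 35 mm high on it; origin under its centre.
- dye_bottle: Bystander: amber bottle 60 mm in diameter, 130 mm high; origin under its centre.
- ball_hammer: Bystander: hammer with a wooden handle, about 260 mm long, lying flat along its x near the left side; origin under its middle.

How it is judged:
By the outcome, as a careful person would: the job done as asked, in the order asked, and still so for the second after the job is handed in, with the robot touching nothing.
It also fails if it takes over 72 s, if anything falls off the work surface, if the arm or the gripper's body presses on something with over 40 N, if the wrist force passes 120 N, or if a joint passes its speed limit or range.

ROBOT

A 6-joint arm with a two-finger parallel gripper is mounted at the origin on the work surface. World frame = base frame: x ahead of the robot, y to its left, z up, the work surface at z = 0. Lengths are in m, angles in degrees, forces in N, time in s.
With the tool pointing down it reaches from about 0.35 to 0.875 m from the base axis. Payload 4.2 kg.
Tool frame: the origin (TCP) lies at the very end of the fingers, on their centre line; the grasp point (between the pads) lies 19 mm behind it; z points along the fingers, y is the line along which they close (so a half turn about z gives the same grasp; the last joint's range is limited). The gripper opens to 87 mm and grips with 3 to 60 N. Pads are 19 mm wide; open, the fingers measure 117 mm over their backs; the gripper's body (75 mm by 190 mm) begins 51 mm behind the grasp point.
Start: joints at [90.161, 22.042, 0.453, 0, -68.411, -14.817], TCP at [0.158, 0.605, 0.223] pointing down, gripper open.
Joint ranges: [-179.83, 179.83], [-69.29, 118.12], [-61.27, 80.66], [-181.25, 117.63], [-171.15, -9.14], [-177.46, 177.46]. Speed limits (degrees/s): [159.86, 159.86, 180, 180, 180, 180].

INTERFACE

Orientations are given as a 3x3 rotation matrix whose columns are the frame's x, y, z axes.
In Python, from station import sense, cams, r gives the robot as it stands. The module is installed in compiled form; this text tells all that it offers.
- The arm moves only by the tool step_arm, never from a script. Its argument "targets" is text: rows parted by semicolons, each of 4 numbers parted by spaces: the shift along the tool's x, y, z in cm, then the turn about the tool's z in degrees. In form: x y z turn; .... A call has 1 to 12 rows; each row shifts and turns the commanded pose from where the row before left it, along the tool's axes as they then stand; what a row does not reach is not made up. A row lasts 1/12 s, in which the tool goes at most 41.7 mm and 7.16 degrees, less where a joint would pass 70% of its speed; a pose out of reach is approached as far as the arm can. A call with a gripper value outside its range is refused whole. "claw" is the finger opening in cm, from 0 to 8.7, set as the call begins (left out, the last holds). The fingers move at their own pace and stop on an object; the grip force is fixed at half the most. Time passes only in rows, so rows that do not move let the fingers close. It gives the time, the measured TCP pose, the force, the opening and the grip force at its end, in the units of the state.
- sense(): the state, without advancing time (a new reading comes with each control period).
- cams.capture(name): name is "scene" or "top" or "wrist"; returns a dict with "frame" (480x640x3 uint8, blue, green, red), "vertical_fov" (degrees; the focal length in pixels is half the picture's height over the tangent of half this angle, whatever the lens; pixels are square), "cx", "cy" (the principal point, pixels), "dist_coeffs" ([k1, k2, p1, p2, k3] as OpenCV has them; the pictures are not rectified), "eye" and "rotation" of the camera in the world; the wrist camera has in their place "tool_from_camera" (4x4, takes a point from camera to tool coordinates, whose origin is the TCP and whose axes are the flange's). Camera axes: x right, y down, z forward; pixel columns grow to the right and rows downward; lengths in m; the calibration is good to about 2 mm. A picture is of the moment at which its call begins: read the wrist's pose just before it. There is no depth.
- r.finish_job(): hands the job in; it is judged then, once.
The state is a dict: "time_s": time; "joints": joint angles; "joint_velocities": joint speeds; "effort": joint torques, N m; "tcp_pos": TCP position; "ee_rot": TCP orientation; "wrist_force": force on the tool from outside, world axes, zero at the start; "moment": the same for the moment, N m; "gripper_width": opening from 0.0 (shut) to 1.0 (fully open); "gripper_force": force on a finger pad.
Only numpy, scipy, OpenCV 4.12 (cv2) and the standard library are available. Lean on these libraries where they do the work, as an engineer would, in place of code of your own. Each camera call takes 0.05 s, during which the arm holds its last target. There are 200 camera calls.

## Working session

There is one attempt and no reset: what is moved stays moved. The work goes in short steps, Python scripts to look and compute and a tool call to move; the robot and the scene stay as the last step left them, time stands still between calls to the robot, and variables do not carry over. Pictures are saved under pics/ and viewed, at most 10 in all, crops included, and the job is handed in when it is done.

Besides the shell and the picture viewer there is one more tool, called after ">>>" as name(argument=value, ...), one argument or row to a line, values as JSON. step_arm: Moves the arm, as the interface text tells. Its arguments: {"type":"object","properties":{"targets":{"type":"string"},"claw":{"type":"number"}},"required":["targets"]}

```bash
mkdir -p pics
cat > h.py <<'E'
import numpy as np, cv2
from station import sense, cams, r
def cap(name,fn=None):
    s=sense(); c=cams.capture(name)
    f=240/np.tan(np.radians(c["vertical_fov"])/2)
    K=np.array([[f,0,c["cx"]],[0,f,c["cy"]],[0,0,1.]])
    if name=="wrist":
        T=np.array(c["tool_from_camera"]); R=np.array(s["ee_rot"]); Rc=R@T[:3,:3]; e=np.array(s["tcp_pos"])+R@T[:3,3]
    else: Rc=np.array(c["rotation"]); e=np.array(c["eye"])
    if fn:
        cv2.imwrite("pics/"+fn+".png",c["frame"])
        np.savez("pics/"+fn+".npz",K=K,d=np.array(c["dist_coeffs"]),R=Rc,e=e)
    return c["frame"]
def w(fn,px,z):
    "pixels -> world at heights z"
    q=np.load("pics/"+fn+".npz"); px=np.array(px,float).reshape(-1,1,2)
    n=cv2.undistortPoints(px,q["K"],q["d"]).reshape(-1,2)
    D=np.c_[n,np.ones(len(n))]@q["R"].T
    t=(np.broadcast_to(z,len(n))-q["e"][2])/D[:,2]
    return q["e"]+D*t[:,None]
def pr(fn,P):
    q=np.load("pics/"+fn+".npz"); R=q["R"]
    return cv2.projectPoints(np.array(P,float).reshape(-1,1,3),cv2.Rodrigues(R.T)[0],-R.T@q["e"],q["K"],q["d"])[0].reshape(-1,2)
E
python3 -c "
from h import *
np.set_printoptions(precision=4,suppress=True)
cap('top','top1');cap('scene','scene1')
s=sense();print(s)
for n in ('top1','scene1'):
  q=np.load('pics/'+n+'.npz');print(q['e'],q['R'],q['K'][0,0])
"
```

```text
{'time_s': 0.1, 'joints': array([ 90.1633,  22.085 ,   0.3873,  -0.0257, -68.4109, -14.8172]), 'joint_velocities': array([ 0.0496, -0.0709,  0.1873,  0.0609,  0.0166, -0.0195]), 'effort': array([ -0.0004, -39.1684,  18.7936,   4.2321,   0.0135,  -0.0001]), 'tcp_pos': array([0.158 , 0.6042, 0.2216]), 'ee_rot': array([[ 0.9674, -0.2531, -0.0004],
       [-0.2531, -0.9674, -0.0019],
       [ 0.0001,  0.0019, -1.    ]]), 'wrist_force': array([0.6015, 0.1692, 0.1635]), 'moment': array([-0.0186,  0.0124,  0.0378]), 'gripper_force': 0.0, 'gripper_width': 1.0015391860823164}
[0.3857 0.0291 1.4811] [[-0.012  -0.9882  0.153 ]
 [-0.9999  0.0111 -0.0068]
 [ 0.005  -0.153  -0.9882]] 492.0821080422783
[1.7813 0.0899 1.1109] [[-0.0364  0.6438 -0.7643]
 [ 0.9992  0.0089 -0.04  ]
 [-0.0189 -0.7652 -0.6436]] 573.9625602584906
```

View pics/top1.png

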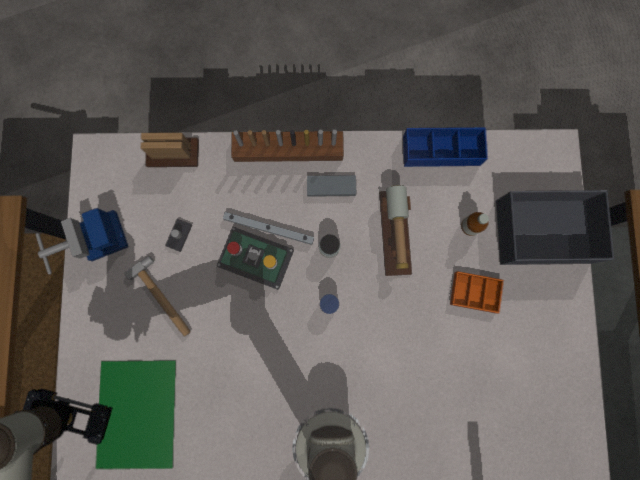

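View pics/scene1.png

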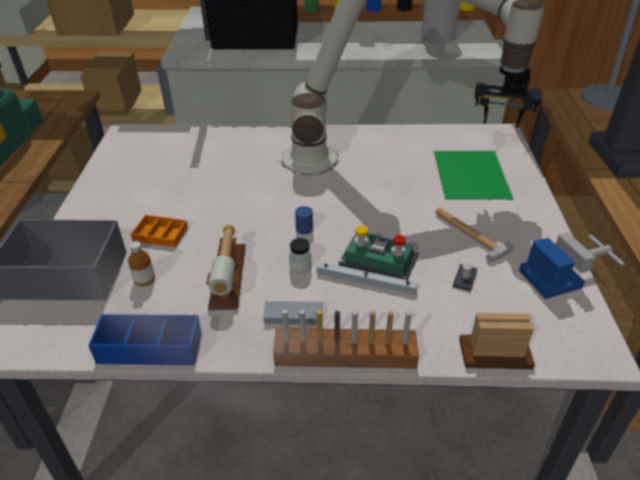

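The top view shows the fence from (224,213) to (312,240), the red cap at (233,248), the yellow cap at (270,262), the maul head at (398,203) and the pommel at (403,266). The jar at (330,243) is close to the fence's right end.

```bash
python3 -c "
from h import *
np.set_printoptions(precision=3,suppress=True)
print(w('top1',[[233,248],[270,262],[228,212],[312,238],[398,188],[398,214],[403,266],[330,243],[329,304]],[.1,.1,.028,.028,.078,.078,.078,.085,.07]))
c=cv2.imread('pics/top1.png')[170:320,200:420]
cv2.imwrite('pics/c1.png',cv2.resize(c,None,fx=3.6,fy=3.6,interpolation=cv2.INTER_CUBIC))
"
```

```text
[[ 0.566  0.27   0.1  ]
 [ 0.526  0.165  0.1  ]
 [ 0.685  0.3    0.028]
 [ 0.603  0.047  0.028]
 [ 0.741 -0.207  0.078]
 [ 0.664 -0.204  0.078]
 [ 0.512 -0.213  0.078]
 [ 0.58  -0.005  0.085]
 [ 0.407  0.     0.07 ]]
```

View pics/c1.png

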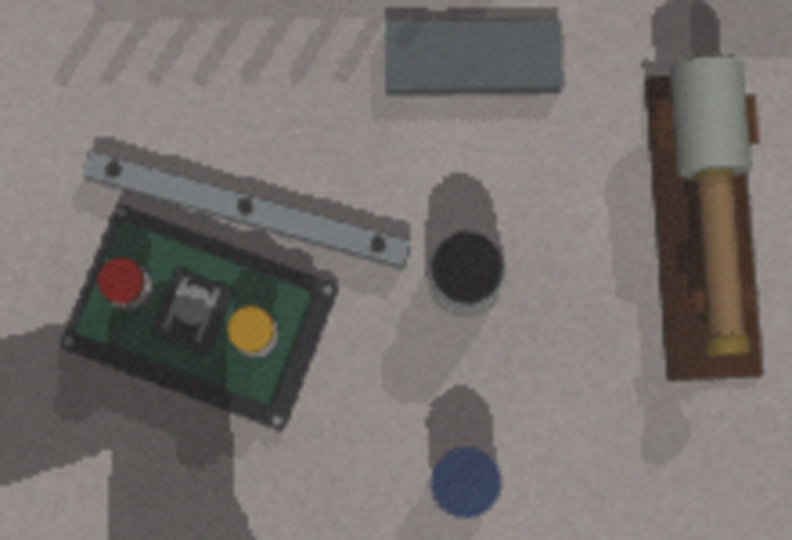

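The enlarged crop shows these points, converted from crop to top-view pixels below:
- **Plate corners:** (122,208), (335,288), (280,428) and (66,343).
- **Fence near edge:** (85,176) to (405,266).
- **Caps:** (121,282) and (252,330).
- **Maul axis:** about (709,60) to (729,345).

The arm's yaw already nearly matches the fence, so I'll move in behind the holder.

>>> step_arm(
  targets="3.1 2.2 0 0;3.1 2.2 0 0;3.1 2.2 0 0;3.1 2.2 0 0;3.1 2.2 0 0;3.1 2.2 0 0;3.1 2.2 0 0;3.1 2.2 0 0;3.1 2.2 0 0;3.1 2.2 0 0;3.1 2.2 0 0;3.1 2.2 0 0",
  claw=0,
)

```text
time_s: 1.1
tcp_pos: [0.4518, 0.2533, 0.2224]
ee_rot: [[0.968, -0.253, -0.0], [-0.253, -0.968, -0.0], [-0.0, 0.0, -1.0]]
wrist_force: [0.3, 0.5, -0.6]
gripper_width: 0.169
gripper_force: 0.0
```

```bash
python3 -c "
from h import *
np.set_printoptions(precision=4,suppress=True)
f=lambda L:[[200+a/3.6,170+b/3.6] for a,b in L]
P=w('top1',f([[122,208],[335,288],[280,428],[66,343],[85,176],[405,266],[121,282],[252,330],[709,60],[711.5,177],[729,345]]),[.014]*4+[.028]*2+[.1]*2+[.1,.1,.088]);print(P)
for a,b in ((0,1),(3,2),(4,5),(6,7),(8,10)): d=P[a]-P[b];print(np.hypot(*d[:2]),np.degrees(np.arctan2(-d[0],d[1])))
s=sense();print(s['tcp_pos'],s['ee_rot'])
cap('wrist','w1')
"
```

```text
[[ 0.6394  0.2835  0.014 ]
 [ 0.5697  0.1049  0.014 ]
 [ 0.454   0.1506  0.014 ]
 [ 0.5262  0.3282  0.014 ]
 [ 0.6644  0.3123  0.028 ]
 [ 0.5856  0.0461  0.028 ]
 [ 0.5655  0.2685  0.1   ]
 [ 0.5265  0.1654  0.1   ]
 [ 0.7397 -0.2001  0.1   ]
 [ 0.6442 -0.1986  0.1   ]
 [ 0.5115 -0.2096  0.088 ]]
0.1917266229400238 -21.312520515662182
0.19180428682482906 -22.124379525905045
0.27757950441958157 -16.48247737113205
0.1101527774658131 -20.736525408970365
0.22839398062853727 -87.59674593425028
[0.4518 0.2533 0.2224] [[ 0.9675 -0.2528 -0.0005]
 [-0.2528 -0.9675 -0.0002]
 [-0.0004  0.0003 -1.    ]]
```

View pics/w1.png

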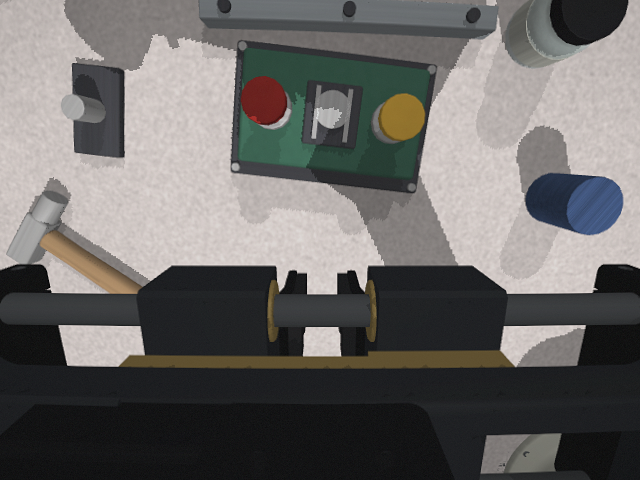

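The wrist view shows the plate corners at (240,41), (435,66), (413,191) and (233,172). The caps are at (264,100) and (402,118), and the fence's bottom near edge runs along y≈35.

```bash
python3 -c "
from h import *
np.set_printoptions(precision=4,suppress=True)
P=w('w1',[[239,40],[437,65],[414,192],[232,172],[264,100],[402,118],[200,26],[496,33],[201,34],[494,38]],[.014]*4+[.1]*2+[.028]*2+[0]*2);print(P)
for a,b in ((0,1),(3,2),(4,5),(6,7),(8,9)): d=P[a]-P[b];print(np.hypot(*d[:2]),np.degrees(np.arctan2(-d[0],d[1])))
print(P[:4].mean(0),P[4:6].mean(0))
c=cv2.imread('pics/w1.png')[0:210,180:520]
cv2.imwrite('pics/c2.png',cv2.resize(c,None,fx=2.35,fy=2.35,interpolation=cv2.INTER_CUBIC))
"
```

```text
[[0.6434 0.2864 0.014 ]
 [0.5721 0.1026 0.014 ]
 [0.4538 0.1497 0.014 ]
 [0.5234 0.3322 0.014 ]
 [0.5679 0.2689 0.1   ]
 [0.5277 0.1677 0.1   ]
 [0.6599 0.3164 0.028 ]
 [0.5845 0.0474 0.028 ]
 [0.6639 0.324  0.    ]
 [0.5856 0.0354 0.    ]]
0.19719424192659143 -21.19123206934155
0.19537348019886563 -20.867595032523344
0.1089394990772518 -21.653568395206886
0.27938535275557597 -15.675525663164219
0.2990859687552203 -15.163015462889431
[0.5482 0.2177 0.014 ] [0.5478 0.2183 0.1   ]
```

View pics/c2.png

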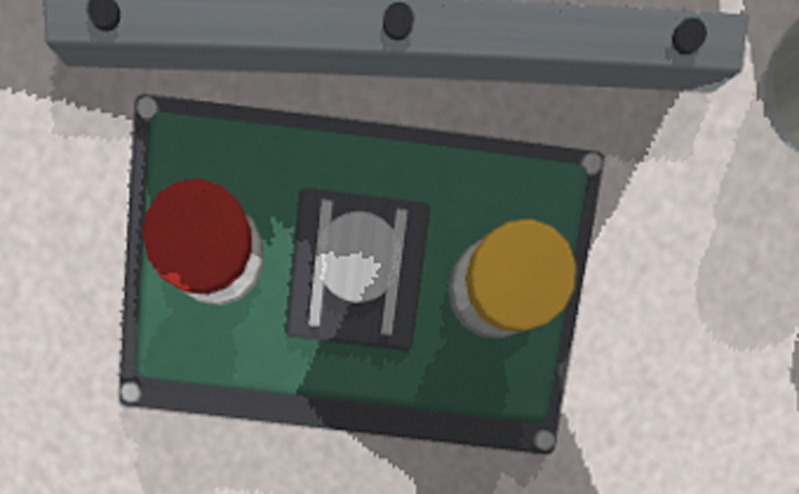

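The fence's near top edge in the crop runs from (46,42) to (737,72), and its bottom edge from (68,62) to (716,91).

```bash
python3 -c "
from h import *
np.set_printoptions(precision=4,suppress=True)
f=lambda L:[[180+a/2.35,b/2.35] for a,b in L]
P=w('w1',f([[46,42],[737,72],[68,62],[716,91],[137,95],[605,152],[553,455],[120,404]]),[.028]*2+[0]*2+[.014]*4)
print(P)
for a,b in ((0,1),(2,3),(4,5),(7,6)): d=P[a]-P[b];print(np.hypot(*d[:2]),np.degrees(np.arctan2(-d[0],d[1])))
y=np.radians(-16.5);x=np.array([np.cos(y),np.sin(y)]);print('along fence x',P[:,:2]@x)
print('along fence y',P[:,:2]@np.array([-x[1],x[0]]),P[4:].mean(0))
"
```

```text
[[0.6667 0.3146 0.028 ]
 [0.587  0.0493 0.028 ]
 [0.6684 0.314  0.    ]
 [0.5872 0.0449 0.    ]
 [0.6432 0.2872 0.014 ]
 [0.5723 0.1021 0.014 ]
 [0.4518 0.1486 0.014 ]
 [0.5238 0.3332 0.014 ]]
0.2769525448773263 -16.714226067288955
0.28105762153242797 -16.799403529366558
0.19824872771987812 -20.958680989080626
0.19808826381281106 -21.31248119479001
along fence x [0.5499 0.5488 0.5517 0.5503 0.5352 0.5198 0.391  0.4076]
along fence y [0.491  0.214  0.4909 0.2098 0.4581 0.2604 0.2708 0.4682] [0.5478 0.2178 0.014 ]
```

>>> step_arm(
  targets="0 2 0 2.1;0 2.2 2 0;0 2.1 3.2 0;0 2 3.2 0;0 0 3.2 0;0 0 3 0;0 0 3 0;0 0 2 0;0 0 1 0;0 0 0 0",
  claw=0,
)

```text
time_s: 1.98
tcp_pos: [0.4263, 0.174, 0.014]
ee_rot: [[0.957, -0.289, -0.005], [-0.289, -0.957, -0.004], [-0.004, 0.006, -1.0]]
wrist_force: [-0.9, 0.4, 0.1]
gripper_width: 0.003
gripper_force: 0.0
```

```bash
cat >> h.py <<'E'
FY=np.radians(-16.75); FX=np.array([np.cos(FY),np.sin(FY)]); FN=np.array([-FX[1],FX[0]])
def st():
    s=sense(); p=s['tcp_pos']; R=s['ee_rot']; f=s['wrist_force']
    print('t %.2f fence x %.4f y %.4f z %.4f yaw %.2f  F fx %.1f fy %.1f fz %.1f w %.3f'%(s['time_s'],p[:2]@FX,p[:2]@FN,p[2],np.degrees(np.arctan2(R[1][0],R[0][0])),f[:2]@FX,f[:2]@FN,f[2],s['gripper_width']),'tcp',np.round(p,4),'J',np.round(s['joints'],1))
E
python3 -c "
from h import *
st()"
```

```text
t 1.98 fence x 0.3580 y 0.2895 z 0.0140 yaw -16.79  F fx -0.9 fy 0.2 fz 0.1 w 0.003 tcp [0.4263 0.174  0.014 ] J [ 42.5  22.6 -36.5  -0.  -31.3  30.7]
```

>>> step_arm(
  targets="0 0 0.4 0;0 0 0.2 0;1 0 0 0;0.8 0 0 0;0.4 0 0 0;0.3 0 0 0;0.3 0 0 0;0.3 0 0 0;0.3 0 0 0;0.3 0 0 0;0.3 0 0 0;0 0 0 0",
)

```text
time_s: 2.98
tcp_pos: [0.4605, 0.1601, 0.0102]
ee_rot: [[0.957, -0.291, -0.013], [-0.291, -0.957, -0.007], [-0.01, 0.01, -1.0]]
wrist_force: [-15.1, -0.6, 11.4]
gripper_width: 0.003
gripper_force: 7.2
```

```bash
python3 -c "
from h import *
st()"
```

```text
t 2.98 fence x 0.3948 y 0.2861 z 0.0102 yaw -16.94  F fx -14.3 fy -5.0 fz 11.4 w 0.003 tcp [0.4605 0.1601 0.0102] J [ 38.2  25.  -32.4  -0.2 -33.4  35.1]
```

>>> step_arm(
  targets="-0.3 0 0 0;-0.3 0 0 0;0 0 0 0;0 0 0 0",
)

```text
time_s: 3.32
tcp_pos: [0.4615, 0.1661, 0.0111]
ee_rot: [[0.958, -0.288, 0.002], [-0.288, -0.958, 0.001], [0.001, -0.001, -1.0]]
wrist_force: [-0.6, 0.4, -0.8]
gripper_width: 0.005
gripper_force: 0.3
```

```bash
python3 -c "
from h import *
st(); cap('wrist','w2')"
```

```text
t 3.32 fence x 0.3940 y 0.2920 z 0.0111 yaw -16.75  F fx -0.7 fy 0.2 fz -0.8 w 0.005 tcp [0.4615 0.1661 0.0111] J [ 38.8  24.8 -32.8   0.  -32.3  34.4]
```

View pics/w2.png

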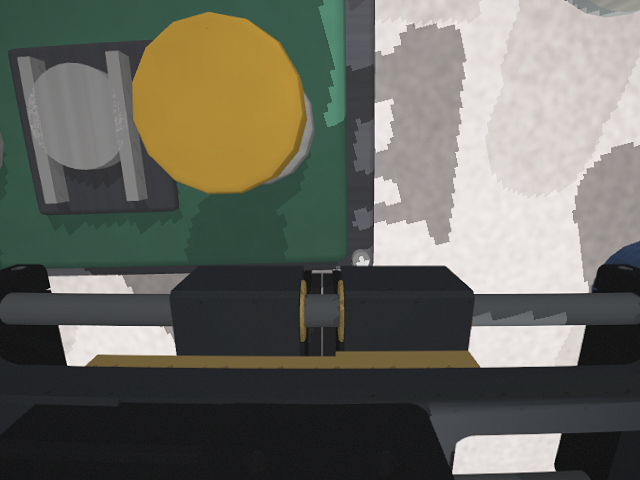

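The holder is nearly square to the tool after the right-corner push, with the plate's rear edge at y≈268. The up force was friction from the arm's flex, so I'll lift slightly while pushing. The left corner is next.

>>> step_arm(
  targets="-1.5 0 0 0;0 -3.7 0 0;0 -3.7 0 0;0 -3.7 0 0;0 -3.7 0 0;0.6 0 0 0;0.6 0 0 0;0.5 0 0 0;0.4 0 0 0;0.4 0 -0.05 0;0.4 0 -0.05 0;0 0 0 0",
)

```text
time_s: 4.37
tcp_pos: [0.515, 0.3038, 0.0107]
ee_rot: [[0.957, -0.291, -0.003], [-0.291, -0.957, 0.002], [-0.003, -0.001, -1.0]]
wrist_force: [-7.5, 7.5, -2.0]
gripper_width: 0.003
gripper_force: 4.6
```

```bash
python3 -c "
from h import *
st()"
```

```text
t 4.37 fence x 0.4056 y 0.4394 z 0.0107 yaw -16.89  F fx -9.3 fy 5.0 fz -2.0 w 0.003 tcp [0.515  0.3038 0.0107] J [ 45.9  32.4 -17.   -0.3 -40.7  27.4]
```

>>> step_arm(
  targets="0.2 0 0 0;0.2 0 0 0;0.2 0 0 0;0.2 0 0 0;0 0 0 0",
)

```text
time_s: 4.78
tcp_pos: [0.516, 0.303, 0.0104]
ee_rot: [[0.957, -0.291, -0.013], [-0.291, -0.957, 0.001], [-0.012, 0.002, -1.0]]
wrist_force: [-29.3, 19.8, 7.5]
gripper_width: 0.004
gripper_force: 16.9
```

```bash
python3 -c "
from h import *
st()"
```

```text
t 4.78 fence x 0.4068 y 0.4389 z 0.0104 yaw -16.93  F fx -33.7 fy 10.5 fz 7.5 w 0.004 tcp [0.516  0.303  0.0104] J [ 45.6  32.6 -16.3  -0.9 -41.5  28.1]
```

>>> step_arm(
  targets="-1 0 0 0;-1.2 0 0 0;0 3.7 0 0;0 3.7 0 0;0 3.7 0 0;0 3.7 0 0;0.6 0 0 0;0.5 0 0 0;0.4 0 0 0;0.4 0 0 0;0.4 0 0 0;0 0 0 0",
)

```text
time_s: 5.78
tcp_pos: [0.4719, 0.1544, 0.0102]
ee_rot: [[0.956, -0.293, -0.022], [-0.294, -0.956, -0.01], [-0.018, 0.016, -1.0]]
wrist_force: [-27.4, 6.7, 18.0]
gripper_width: 0.009
gripper_force: 14.3
```

```bash
python3 -c "
from h import *
st()"
```

```text
t 5.78 fence x 0.4074 y 0.2839 z 0.0102 yaw -17.08  F fx -28.1 fy -1.5 fz 18.0 w 0.009 tcp [0.4719 0.1544 0.0102] J [ 36.7  25.8 -30.6  -0.5 -34.9  36.7]
```

>>> step_arm(
  targets="-0.8 0 0 0;-0.5 0.5 -0.15 0;0.5 0 0 0;0.4 0 0 0;0.3 0 -0.05 0;0.2 0 -0.05 0;0 0 0 0;0 0 0 0",
)

```text
time_s: 6.45
tcp_pos: [0.484, 0.1543, 0.0144]
ee_rot: [[0.957, -0.288, 0.003], [-0.288, -0.957, 0.001], [0.002, -0.002, -1.0]]
wrist_force: [1.5, -1.4, 2.7]
gripper_width: 0.007
gripper_force: 1.0
```

```bash
python3 -c "
from h import *
st()"
```

```text
t 6.45 fence x 0.4190 y 0.2872 z 0.0144 yaw -16.77  F fx 1.9 fy -0.9 fz 2.7 w 0.007 tcp [0.484  0.1543 0.0144] J [ 36.   25.6 -30.2   0.1 -34.   37.1]
```

>>> step_arm(
  targets="-1 0 0 0;-1 0 0 0;0 -3.7 0 0;0 -3.7 0 0;0 -3.7 0 0;0 -3.7 0 0;0.8 0 0 0;0.6 0 0 0;0.4 0 0 0;0.3 0 0 0;0.2 0 0 0;0 0 0 0",
)

```text
time_s: 7.45
tcp_pos: [0.5266, 0.2942, 0.0145]
ee_rot: [[0.957, -0.289, -0.001], [-0.289, -0.957, -0.0], [-0.001, 0.0, -1.0]]
wrist_force: [-2.0, 1.8, 3.8]
gripper_width: 0.007
gripper_force: 2.3
```

```bash
python3 -c "
from h import *
st()"
```

```text
t 7.45 fence x 0.4195 y 0.4335 z 0.0145 yaw -16.79  F fx -2.5 fy 1.1 fz 3.8 w 0.007 tcp [0.5266 0.2942 0.0145] J [ 44.5  32.4 -16.1  -0.1 -41.5  28.7]
```

The tip slipped over the 14 mm plate without much force. I'll raise it and push on the block's rear face, with the gripper body above the cap tops.

>>> step_arm(
  targets="0 0 -1.2 0;0 0 -1.1 0;0 0 0 0;0.3 0 0 0;0.3 0 0 0;0.3 0 0 0;0.2 0 0 0;0.2 0 0 0;0 0 0 0",
)

```text
time_s: 8.2
tcp_pos: [0.5288, 0.2937, 0.0378]
ee_rot: [[0.957, -0.289, -0.018], [-0.289, -0.957, -0.0], [-0.017, 0.005, -1.0]]
wrist_force: [-39.7, 18.0, 25.2]
gripper_width: 0.005
gripper_force: 21.8
```

```bash
python3 -c "
from h import *
st()"
```

```text
t 8.20 fence x 0.4217 y 0.4337 z 0.0378 yaw -16.82  F fx -43.2 fy 5.8 fz 25.2 w 0.005 tcp [0.5288 0.2937 0.0378] J [ 44.   31.1 -13.9  -1.  -45.8  29.8]
```

>>> step_arm(
  targets="-0.8 0 0 0;-0.8 0 0 0;0 3.7 0 0;0 3.7 0 0;0 3.6 0 0;0 3.6 0 0;0.5 0 0 0;0.3 0 0 0;0.3 0 0 0;0.2 0 0 0;0.3 0 0 0;0 0 0 0",
)

```text
time_s: 9.2
tcp_pos: [0.4857, 0.1487, 0.0359]
ee_rot: [[0.956, -0.292, -0.025], [-0.292, -0.956, -0.008], [-0.022, 0.015, -1.0]]
wrist_force: [-35.7, 12.4, 25.7]
gripper_width: 0.01
gripper_force: 19.2
```

```bash
python3 -c "
from h import *
st()"
```

```text
t 9.20 fence x 0.4222 y 0.2823 z 0.0359 yaw -16.97  F fx -37.7 fy 1.6 fz 25.7 w 0.010 tcp [0.4857 0.1487 0.0359] J [ 35.1  24.3 -27.7  -0.7 -39.5  38.5]
```

>>> step_arm(
  targets="-1.2 0 0 0;-1.5 0 -2 0;-1.5 -2 -3 0;0 -2 -3.5 0;0 -2 -3.5 0;0 -2 -3 0;0 0 0 0;0 0 0 0;0 0 0 0",
)

```text
time_s: 9.95
tcp_pos: [0.4804, 0.2397, 0.186]
ee_rot: [[0.957, -0.289, -0.001], [-0.289, -0.957, -0.001], [-0.001, 0.001, -1.0]]
wrist_force: [-1.3, -0.1, -0.1]
gripper_width: 0.006
gripper_force: 0.0
```

```bash
python3 -c "
from h import *
st(); f=cap('wrist','w3')
c=f[0:240,150:550]
cv2.imwrite('pics/c3.png',cv2.resize(c,None,fx=2,fy=2,interpolation=cv2.INTER_CUBIC))"
```

```text
t 9.95 fence x 0.3909 y 0.3680 z 0.1860 yaw -16.78  F fx -1.2 fy -0.4 fz -0.1 w 0.006 tcp [0.4804 0.2397 0.186 ] J [ 43.8  15.3 -15.   -0.  -59.8  29.4]
```

View pics/c3.png

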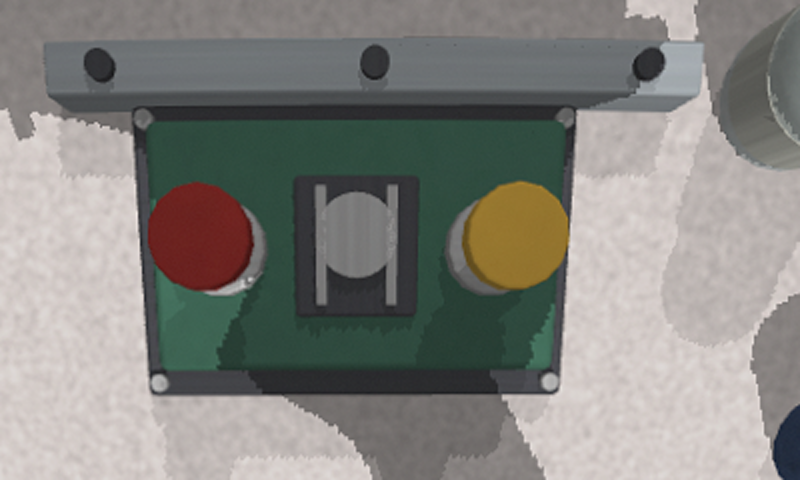

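The holder stands square against the fence: the plate's front edge runs from (135,106) to (575,108), parallel to the bar. The caps are at (200,237) and (517,235). Next is the maul.

>>> step_arm(
  targets="1.3 3.7 -0.5 0;1.3 3.8 -0.5 0;1.3 3.8 -0.5 0;1.3 3.8 -0.5 0;1.3 3.8 -0.5 0;1.3 3.8 -0.5 0;1.3 3.8 0 0;1.3 3.8 0 0;1.3 3.8 0 0;1.3 3.8 0 0;1.3 3.8 0 0;0 0 0 -6.4",
  claw=6,
)

```text
time_s: 11.0
tcp_pos: [0.4959, -0.2065, 0.2148]
ee_rot: [[0.983, -0.186, -0.004], [-0.186, -0.983, -0.001], [-0.004, 0.002, -1.0]]
wrist_force: [1.1, 0.5, -0.8]
gripper_width: 0.681
gripper_force: 0.0
```

>>> step_arm(
  targets="0 0 0 -6.4;0 0 0 -6.4;0 0 0 0;0 0 0 0",
)

```text
time_s: 11.33
tcp_pos: [0.4966, -0.2009, 0.2156]
ee_rot: [[0.999, 0.039, -0.003], [0.039, -0.999, 0.0], [-0.003, -0.0, -1.0]]
wrist_force: [0.2, -0.8, 0.6]
gripper_width: 0.69
gripper_force: 0.0
```

```bash
python3 -c "
from h import *
np.set_printoptions(precision=4,suppress=True)
st(); f=cap('wrist','w4')
f=lambda L:[[150+a/2,b/2] for a,b in L]
P=w('w3',f([[200,237],[517,235],[135,106],[575,108],[558,393],[151,394],[52,95],[697,97]]),[.1]*2+[.014]*4+[.028]*2)
print(np.c_[P[:,:2]@FX,P[:,:2]@FN],P)
"
```

```text
t 11.33 fence x 0.5334 y -0.0493 z 0.2156 yaw 2.22  F fx 0.5 fy -0.7 fz 0.6 w 0.690 tcp [ 0.4966 -0.2009  0.2156] J [ -4.7  13.7 -12.6  -0.  -63.8  96.9]
[[0.4819 0.4167]
 [0.4826 0.3078]
 [0.5465 0.4601]
 [0.5458 0.2638]
 [0.4183 0.2629]
 [0.418  0.4608]
 [0.5476 0.4916]
 [0.5474 0.2155]] [[0.5816 0.2601 0.1   ]
 [0.5509 0.1557 0.1   ]
 [0.6559 0.283  0.014 ]
 [0.5987 0.0953 0.014 ]
 [0.4763 0.1311 0.014 ]
 [0.533  0.3208 0.014 ]
 [0.6661 0.3129 0.028 ]
 [0.5863 0.0487 0.028 ]]
```

View pics/w4.png

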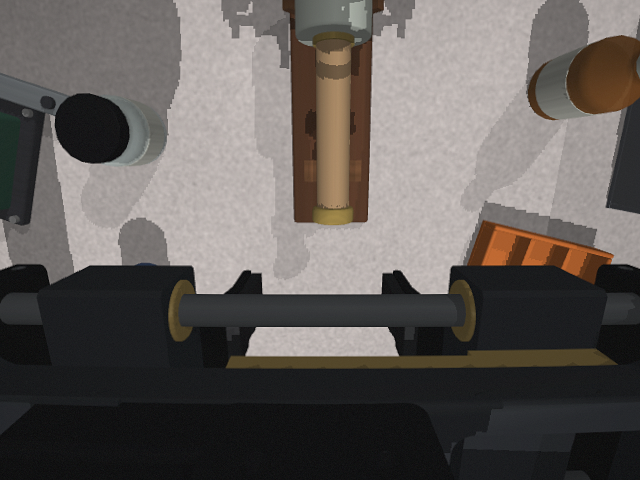

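The maul axis runs straight up the image, with the pommel at (333.5,212), the handle at about (333,130), and the brass ferrule meeting the head at (334,40). The yaw is nearly right already.

```bash
python3 -c "
from h import *
np.set_printoptions(precision=4,suppress=True)
P=w('w4',[[333.5,190],[334,60],[333.5,222],[333.5,207],[334,40],[291,221],[368,221]],[.078,.078,.078,.096,.085,.012,.012])
print(P)
d=P[1]-P[0];print(np.degrees(np.arctan2(d[1],d[0])))
s=sense();R=s['ee_rot'];print((P-s['tcp_pos'])@R)
"
```

```text
[[ 0.5336 -0.2101  0.078 ]
 [ 0.6372 -0.2057  0.078 ]
 [ 0.5054 -0.2115  0.078 ]
 [ 0.5214 -0.2101  0.096 ]
 [ 0.6498 -0.2049  0.085 ]
 [ 0.492  -0.1684  0.012 ]
 [ 0.4953 -0.2515  0.012 ]]
2.4278153611155173
[[ 0.0366  0.0109  0.1379]
 [ 0.1404  0.0106  0.1377]
 [ 0.0084  0.0111  0.1379]
 [ 0.0244  0.0104  0.1199]
 [ 0.153   0.0103  0.1306]
 [-0.0031 -0.0324  0.204 ]
 [-0.0031  0.0507  0.204 ]]
```

>>> step_arm(
  targets="3.4 0.5 1 -0.2;3.4 0.56 1 0;3.4 0 1.5 0;3.4 0 2 0;0 0 3 0;0 0 3 0;0 0 2.5 0;0 0 1.6 0;0 0 0 0;0 0 0 0",
)

```text
time_s: 12.22
tcp_pos: [0.6334, -0.2048, 0.06]
ee_rot: [[0.999, 0.046, -0.003], [0.046, -0.999, -0.0], [-0.003, 0.0, -1.0]]
wrist_force: [1.0, -0.6, 0.2]
gripper_width: 0.692
gripper_force: 0.0
```

```bash
python3 -c "
from h import *
np.set_printoptions(precision=4,suppress=True)
st(); f=cap('wrist','w5')
"
```

```text
t 12.22 fence x 0.6656 y -0.0136 z 0.0600 yaw 2.61  F fx 1.1 fy -0.3 fz 0.2 w 0.692 tcp [ 0.6334 -0.2048  0.06  ] J [ -4.   34.1  -4.4   0.  -51.7  96.6]
```

View pics/w5.png

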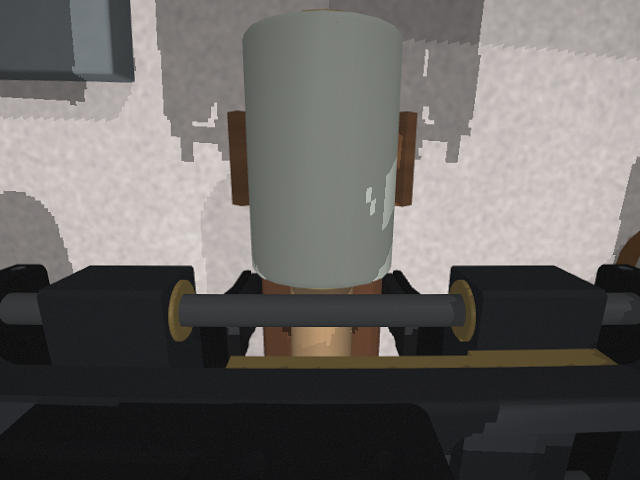

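The maul head spans x 243–402 at its front (y≈12) and 250–393 at its rear rim (y≈287), so it is centred between the fingers.

```bash
python3 -c "
from h import *
np.set_printoptions(precision=4,suppress=True)
P=w('w5',[[322,287],[322,11],[250,270],[393,270],[243,40],[402,40]],[.108,.108]+[.078]*4)
s=sense();R=s['ee_rot'];print((P-s['tcp_pos'])@R, P)
q=np.load('pics/w5.npz');print((q['e']-s['tcp_pos'])@R)
"
```

```text
[[ 0.0198  0.0001 -0.0463]
 [ 0.1074  0.0002 -0.0463]
 [ 0.0159 -0.0317 -0.0163]
 [ 0.0158  0.0317 -0.0163]
 [ 0.1084 -0.03   -0.0163]
 [ 0.1084  0.0308 -0.0162]] [[ 0.6542 -0.2042  0.108 ]
 [ 0.7417 -0.2002  0.108 ]
 [ 0.6489 -0.1726  0.078 ]
 [ 0.6517 -0.2359  0.078 ]
 [ 0.7414 -0.1701  0.078 ]
 [ 0.7441 -0.2308  0.078 ]]
[ 0.0656 -0.0001 -0.1614]
```

>>> step_arm(
  targets="0 0 0 0;0 0 0 0;0 0 0 0;0 0 0 0;0 0 0 0;0 0 0 0",
  claw=0,
)

```text
time_s: 12.77
tcp_pos: [0.6339, -0.2049, 0.0614]
ee_rot: [[0.999, 0.046, 0.001], [0.046, -0.999, 0.0], [0.001, -0.0, -1.0]]
wrist_force: [-1.0, 8.8, 3.9]
gripper_width: 0.318
gripper_force: 5.5
```

>>> step_arm(
  targets="0 0 -0.5 0;0 0 -1.5 0;0 0 -2.5 0;0 0 -3.5 0;0 0 -3.5 0;0 0 -2 0;0 0 0 0;0 0 0 0",
)

```text
time_s: 13.43
tcp_pos: [0.6332, -0.2046, 0.1956]
ee_rot: [[0.999, 0.046, -0.0], [0.046, -0.999, 0.001], [-0.0, -0.001, -1.0]]
wrist_force: [-0.6, 0.9, -5.3]
gripper_width: 0.315
gripper_force: 30.0
```

```bash
python3 -c "
from h import *
np.set_printoptions(precision=4,suppress=True)
st(); f=cap('wrist','w6'); s=sense();print(s['moment'],s['wrist_force'],s['gripper_force'])
q=np.load('pics/w6.npz');print((q['e']-s['tcp_pos'])@s['ee_rot'])
# predicted rim points if level
T=np.array([[.0185,0,-.049],[.1085,0,-.049],[.1085,-.03,-.019],[.1085,.03,-.019],[.0185,-.03,-.019]])
print(pr('w6',s['tcp_pos']+T@s['ee_rot'].T))
cv2.imwrite('pics/w6s.png',f[0:300,200:450])
g=cv2.cvtColor(f,cv2.COLOR_BGR2GRAY);print(g[0:60:2,322],g[270:310:2,322],g[60,225:265:2],g[60,385:425:2])
"
```

```text
t 13.43 fence x 0.6653 y -0.0134 z 0.1956 yaw 2.61  F fx -0.8 fy 0.7 fz -5.3 w 0.315 tcp [ 0.6332 -0.2046  0.1956] J [ -4.   27.    4.5  -0.1 -67.5  96.7]
[0.0098 0.2423 0.0056] [-0.7624  0.1663 -6.    ] 29.996270835399628
[ 0.0666  0.0002 -0.1657]
[[320.4767 293.7595]
 [320.2613  16.2428]
 [243.2328  46.9669]
 [397.4968  47.043 ]
 [253.3444 267.8801]]
[118 124 126 120 118 120 118 108 128 128 128 129 129 128 129 129 129 129
 130 129 129 129 129 129 128 130 129 130 130 129] [129 130 130 130 129 130 127 123 130  96  83  85  60  52  56  59  60  63
  65  64] [197 201 204 196 194 197 198 202 196 197 149  91  94  97  97 100 100 102
 103 105] [122 122 120 119 118 115 112 121 168 169 172 172 174 177 172 173 177 175
 179 180]
```

The maul is held level, with the rear rim seen at y≈288 and the front at about 15, as predicted. I'll carry it to the red pin.

>>> step_arm(
  targets="0 -0.5 0 6;0 -1 0 6.5;-0.5 -2 0 6.5;-1.5 -3 0 0;-1.9 -3.5 0 0;-1.9 -3.5 0 0;-1.9 -3.5 0 0;-1.9 -3.5 0 0;-1.9 -3.5 0 0;-1.9 -3.5 0 0;-1.9 -3.5 0 0;-1.9 -3.5 0 0",
)

```text
time_s: 14.48
tcp_pos: [0.5571, 0.176, 0.1925]
ee_rot: [[0.959, -0.282, -0.006], [-0.282, -0.959, -0.003], [-0.005, 0.004, -1.0]]
wrist_force: [0.8, 0.6, -3.8]
gripper_width: 0.314
gripper_force: 30.0
```

>>> step_arm(
  targets="-1.9 -3 0 0;-1.9 -2.5 0 0;-1 -1.5 0 0;0 0 0 0;0 0 0 0;0 0 0 0",
)

```text
time_s: 14.98
tcp_pos: [0.5323, 0.2547, 0.1937]
ee_rot: [[0.959, -0.282, -0.004], [-0.282, -0.959, -0.003], [-0.003, 0.004, -1.0]]
wrist_force: [0.2, 0.6, -4.1]
gripper_width: 0.308
gripper_force: 30.0
```

```bash
python3 -c "
from h import *
st()"
```

```text
t 14.98 fence x 0.4364 y 0.3973 z 0.1937 yaw -16.38  F fx -0.0 fy 0.6 fz -4.1 w 0.308 tcp [0.5323 0.2547 0.1937] J [ 41.3  20.   -6.9  -0.  -63.4  32.4]
```

>>> step_arm(
  targets="0.2 -1 0 0.2;0 -0.95 0 0.2;0 0 0 0;0 0 0 0;0 0 0 0",
)

```text
time_s: 15.4
tcp_pos: [0.5409, 0.2735, 0.1958]
ee_rot: [[0.957, -0.289, -0.001], [-0.289, -0.957, -0.0], [-0.0, 0.001, -1.0]]
wrist_force: [0.8, -0.4, -4.9]
gripper_width: 0.314
gripper_force: 30.0
```

```bash
python3 -c "
from h import *
st()"
```

```text
t 15.40 fence x 0.4391 y 0.4178 z 0.1958 yaw -16.79  F fx 0.9 fy -0.1 fz -4.9 w 0.314 tcp [0.5409 0.2735 0.1958] J [ 42.1  21.3  -4.6  -0.  -64.1  31.1]
```

>>> step_arm(
  targets="0 0 2.4 0;0 0 4.1 0;0 0 4.1 0;0 0 0 0;0 0 -3 0;0 0 -4 0;0 0 -3.6 0;0 0 0 0;0 0 0 0",
)

```text
time_s: 16.15
tcp_pos: [0.5423, 0.2745, 0.2009]
ee_rot: [[0.957, -0.289, 0.006], [-0.289, -0.957, 0.005], [0.005, -0.007, -1.0]]
wrist_force: [-0.9, -0.4, -6.4]
gripper_width: 0.308
gripper_force: 30.0
```

```bash
python3 -c "
from h import *
st(); f=cap('wrist','w7')
g=cv2.cvtColor(f,cv2.COLOR_BGR2GRAY);print(g[0:40:2,322],g[270:310:2,322])
f=cap('scene','s2');
cv2.imwrite('pics/s2c.png',cv2.resize(f[190:300,290:470],None,fx=4,fy=4,interpolation=cv2.INTER_CUBIC))
hsv=cv2.cvtColor(f,cv2.COLOR_BGR2HSV);h,s,v=cv2.split(hsv)
o=cv2.imread('pics/scene1.png');ho=cv2.split(cv2.cvtColor(o,cv2.COLOR_BGR2HSV))
for n,(a,b) in dict(red=(0,6),yel=(20,28)).items():
  for H,S,V in ((h,s,v),ho):
    m=(H>=a)&(H<=b)&(S>150)&(V>70);m[:225]=0;m[270:]=0;m[:,:340]=0;m[:,425:]=0
    y,x=np.nonzero(m);print(n,len(y),x.mean() if len(x) else 0,y.mean() if len(x) else 0)
c=lambda z,yy:FX*.4845+FN*yy
for yy in (.417,.308):
  for z in (.1,.076): print(yy,z,pr('s2',[*c(0,yy),z]))
"
```

```text
t 16.15 fence x 0.4401 y 0.4192 z 0.2009 yaw -16.77  F fx -0.7 fy -0.7 fz -6.4 w 0.308 tcp [0.5423 0.2745 0.2009] J [ 42.1  21.   -4.3   0.  -64.2  31.1]
[135 140 139 134 133 133 133 137 134 129 133 137 139 143 142 143 143 143
 142 144] [144 144 140 137 115  87  88  88  92  92  93  93  68  58  64  65  66  67
  68  69]
red 94 395.5744680851064 249.86170212765958
red 97 398.5979381443299 239.83505154639175
yel 140 369.73571428571427 232.7357142857143
yel 96 361.3125 230.39583333333334
0.417 0.1 [[395.82657318 242.213059  ]]
0.417 0.076 [[395.15160168 248.89899783]]
0.308 0.1 [[356.93715311 234.52989526]]
0.308 0.076 [[356.64893723 241.16810963]]
```

```bash
python3 -c "
from h import *
for n in ('w6','w7'):
  g=cv2.cvtColor(cv2.imread('pics/%s.png'%n),cv2.COLOR_BGR2GRAY).astype(float)
  hs=cv2.cvtColor(cv2.imread('pics/%s.png'%n),cv2.COLOR_BGR2HSV)
  for y in (40,60,120,180,240,260):
    r=hs[y,200:450]; d=np.abs(np.diff(cv2.GaussianBlur(g,(3,3),0)[y,200:450]))
    L=200+np.argsort(-d[:90])[:4]; R=200+150+np.argsort(-d[150:])[:4]; print(n,y,sorted(L),sorted(R))
  im=cv2.imread('pics/%s.png'%n)[0:300,200:450]
  globals()[n]=im
cv2.imwrite('pics/cmp.png',np.hstack([w6,w7,cv2.resize(cv2.imread('pics/s2c.png'),(490,300))[:, :300]]))
"
```

```text
w6 40 [np.int64(204), np.int64(227), np.int64(235), np.int64(245)] [np.int64(398), np.int64(403), np.int64(411), np.int64(412)]
w6 60 [np.int64(205), np.int64(206), np.int64(244), np.int64(245)] [np.int64(398), np.int64(399), np.int64(400), np.int64(433)]
w6 120 [np.int64(202), np.int64(246), np.int64(247), np.int64(248)] [np.int64(395), np.int64(396), np.int64(397), np.int64(398)]
w6 180 [np.int64(248), np.int64(249), np.int64(250), np.int64(251)] [np.int64(392), np.int64(393), np.int64(394), np.int64(395)]
w6 240 [np.int64(250), np.int64(251), np.int64(252), np.int64(253)] [np.int64(390), np.int64(391), np.int64(392), np.int64(393)]
w6 260 [np.int64(251), np.int64(252), np.int64(253), np.int64(254)] [np.int64(389), np.int64(390), np.int64(391), np.int64(442)]
w7 40 [np.int64(250), np.int64(256), np.int64(257), np.int64(258)] [np.int64(383), np.int64(384), np.int64(385), np.int64(386)]
w7 60 [np.int64(200), np.int64(248), np.int64(249), np.int64(250)] [np.int64(390), np.int64(391), np.int64(392), np.int64(393)]
w7 120 [np.int64(241), np.int64(249), np.int64(250), np.int64(251)] [np.int64(353), np.int64(354), np.int64(392), np.int64(393)]
w7 180 [np.int64(248), np.int64(249), np.int64(250), np.int64(251)] [np.int64(405), np.int64(406), np.int64(407), np.int64(430)]
w7 240 [np.int64(247), np.int64(251), np.int64(252), np.int64(253)] [np.int64(390), np.int64(391), np.int64(392), np.int64(419)]
w7 260 [np.int64(251), np.int64(252), np.int64(253), np.int64(254)] [np.int64(431), np.int64(432), np.int64(433), np.int64(442)]
```

View pics/cmp.png

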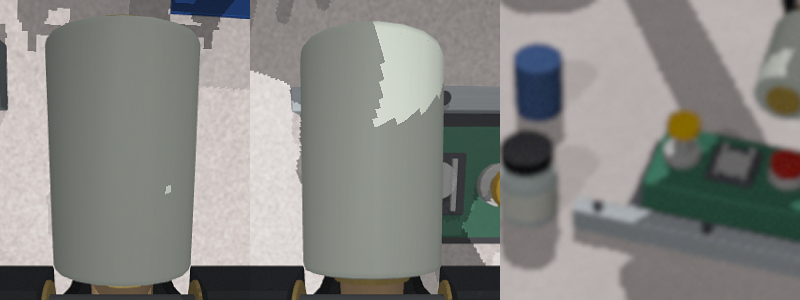

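Red is home, with no shaft showing in the scene crop. The comparison shows the maul's front end narrower (142 px against 153), so it has pitched about 6° nose-down in the grip. Next I'll move to yellow and strike it with the same stroke.

>>> step_arm(
  targets="0 1.5 0 0;0 3 0 0;0 3.4 0 0;0 2 0 0;0 1 0 0;0 0 0 0;0 0 0 0;0 0 0 0",
)

```text
time_s: 16.92
tcp_pos: [0.5097, 0.17, 0.1956]
ee_rot: [[0.958, -0.288, -0.0], [-0.288, -0.958, -0.0], [-0.0, 0.0, -1.0]]
wrist_force: [0.6, 0.3, -3.4]
gripper_width: 0.312
gripper_force: 30.0
```

```bash
python3 -c "
from h import *
st()"
```

```text
t 16.92 fence x 0.4391 y 0.3097 z 0.1956 yaw -16.73  F fx 0.5 fy 0.4 fz -3.4 w 0.312 tcp [0.5097 0.17   0.1956] J [ 35.7  14.8 -14.2  -0.  -61.   37.5]
```

>>> step_arm(
  targets="0 0.1 2.4 0;0 0 4.1 0;0 0 4.1 0;0 0 0 0;0 0 -2 0;0 0 -3 0;0 0 -3.5 0;0 0 -2.1 0;0 0 0 0;0 0 0 0",
)

```text
time_s: 17.75
tcp_pos: [0.5098, 0.1695, 0.1981]
ee_rot: [[0.958, -0.288, 0.003], [-0.288, -0.958, 0.003], [0.002, -0.003, -1.0]]
wrist_force: [-0.1, 0.7, -6.1]
gripper_width: 0.311
gripper_force: 30.0
```

```bash
cat > chk.py <<'E'
from h import *
import sys
n=sys.argv[1]
st(); f=cap('wrist','w'+n)
g=cv2.GaussianBlur(cv2.cvtColor(f,cv2.COLOR_BGR2GRAY),(3,3),0).astype(float)
print('rear/front',np.argmax(np.abs(np.diff(g[260:300,322])))+260,g[0:50:2,322].astype(int),g[266:300:2,322].astype(int))
for y in (60,120,240):
    d=np.abs(np.diff(g[y,200:450])); print(y,sorted(200+np.argsort(-d[:90])[:4]),sorted(350+np.argsort(-d[150:])[:4]))
f=cap('scene','s'+n)
h,s,v=cv2.split(cv2.cvtColor(f,cv2.COLOR_BGR2HSV))
for k,(a,b) in dict(red=(0,6),yel=(20,28)).items():
    m=((h>=a)&(h<=b)&(s>150)&(v>70)).astype(np.uint8);m[:225]=0;m[270:]=0;m[:,:340]=0;m[:,425:]=0
    N,_,S,C=cv2.connectedComponentsWithStats(m)
    print(k,[(int(S[i,4]),C[i].round(1).tolist()) for i in range(1,N) if S[i,4]>15])
E
python3 chk.py 8
```

```text
t 17.75 fence x 0.4393 y 0.3093 z 0.1981 yaw -16.73  F fx -0.3 fy 0.7 fz -6.1 w 0.311 tcp [0.5098 0.1695 0.1981] J [ 35.7  14.5 -14.2  -0.  -61.   37.6]
rear/front 288 [135 136 138 140 144 143 138 162 183 164 153 141 143 144 145 145 144 145
 145 145 145 145 145 145 145] [144 145 145 145 145 145 144 144 145 143 139 128  91  92  73  61  65]
60 [np.int64(210), np.int64(242), np.int64(243), np.int64(244)] [np.int64(414), np.int64(415), np.int64(427), np.int64(428)]
120 [np.int64(244), np.int64(245), np.int64(246), np.int64(247)] [np.int64(381), np.int64(396), np.int64(397), np.int64(440)]
240 [np.int64(248), np.int64(249), np.int64(250), np.int64(251)] [np.int64(390), np.int64(392), np.int64(393), np.int64(394)]
red [(102, [395.2, 249.4])]
yel [(104, [356.9, 242.1])]
```

Both caps are at home height: the red blob is at y≈249.4 and the yellow at 242.1, where 242 and 234.5 would mean up. The maul is level again, so I'll return it.

>>> step_arm(
  targets="1 1.5 0 0;2.2 3.1 0 0;2.2 3.1 0 0;2.2 3.1 0 0;2.2 3.1 0 0;2.2 3.1 0 0;2.2 3.1 0 0;2.2 3.1 0 0;2.2 3.1 0 0;2.2 3.1 0 0;1.3 1.9 0 0;0.6 1 0 0",
)

```text
time_s: 18.85
tcp_pos: [0.6327, -0.2093, 0.1925]
ee_rot: [[0.957, -0.292, -0.006], [-0.292, -0.957, 0.0], [-0.006, 0.002, -1.0]]
wrist_force: [-0.2, 0.8, -4.8]
gripper_width: 0.307
gripper_force: 30.0
```

>>> step_arm(
  targets="0 0 0 -6;0 0 0 -6.5;0 0 0 -5;0 0 0 -1.9;0 0 0 0;0 0 0 0;0 0 0 0",
)

```text
time_s: 19.43
tcp_pos: [0.633, -0.2057, 0.195]
ee_rot: [[0.999, 0.046, -0.002], [0.046, -0.999, 0.0], [-0.002, -0.0, -1.0]]
wrist_force: [-0.4, 0.2, -4.6]
gripper_width: 0.306
gripper_force: 30.0
```

```bash
cat > mv.py <<'E'
from h import *
st(); s=sense(); R=s['ee_rot']
print('cm to cradle', ((np.array([.6338,-.2048,.0612])-s['tcp_pos'])@R*100).round(2),'turn',np.degrees(np.arctan2(R[1][0],R[0][0]))-2.61)
E
python3 mv.py; python3 chk.py 9
```

```text
t 19.43 fence x 0.6654 y -0.0146 z 0.1950 yaw 2.62  F fx -0.4 fy 0.1 fz -4.6 w 0.306 tcp [ 0.633  -0.2057  0.195 ] J [ -4.1  27.1   4.5  -0.  -67.5  96.7]
cm to cradle [ 0.12 -0.08 13.38] turn 0.01443965233926292
t 19.43 fence x 0.6654 y -0.0146 z 0.1950 yaw 2.62  F fx -0.4 fy 0.1 fz -4.6 w 0.306 tcp [ 0.633  -0.2057  0.195 ] J [ -4.1  27.1   4.5  -0.  -67.5  96.7]
rear/front 293 [123 124 120 119 121 122 119 124 127 127 127 128 128 128 128 128 128 128
 129 129 129 129 129 130 130] [130 130 130 130 130 131 131 130 129 129 126 121 126 128  67  53  57]
60 [np.int64(203), np.int64(204), np.int64(205), np.int64(243)] [np.int64(398), np.int64(399), np.int64(400), np.int64(424)]
120 [np.int64(200), np.int64(244), np.int64(245), np.int64(246)] [np.int64(396), np.int64(397), np.int64(398), np.int64(424)]
240 [np.int64(248), np.int64(249), np.int64(250), np.int64(251)] [np.int64(392), np.int64(393), np.int64(394), np.int64(403)]
red [(94, [395.5, 249.7])]
yel [(106, [356.7, 242.0])]
```

>>> step_arm(
  targets="0.1 0 2 0;0 0 3 0;0 0 3 0;0 -0.1 2.5 0;0 0 1.2 0;0 0 0.8 0;0 0 0.4 0;0 0 0.3 0;0 0 0 0;0 0 0 0",
)

```text
time_s: 20.37
tcp_pos: [0.6354, -0.2054, 0.0656]
ee_rot: [[0.999, 0.046, 0.003], [0.046, -0.999, -0.001], [0.003, 0.001, -1.0]]
wrist_force: [-0.4, -1.2, -3.5]
gripper_width: 0.307
gripper_force: 30.0
```

```bash
python3 mv.py
```

```text
t 20.37 fence x 0.6676 y -0.0136 z 0.0656 yaw 2.66  F fx -0.0 fy -1.2 fz -3.5 w 0.307 tcp [ 0.6354 -0.2054  0.0656] J [ -4.1  33.8  -4.    0.  -52.1  96.7]
cm to cradle [-0.15 -0.07  0.44] turn 0.04629913566844035
```

>>> step_arm(
  targets="-0.1 -0.05 0.1 0;0 0 0.1 0;0 0 0 0;0 0 0 0;0 0 0 0",
)

```text
time_s: 20.78
tcp_pos: [0.6334, -0.2047, 0.0622]
ee_rot: [[0.999, 0.046, 0.0], [0.046, -0.999, -0.0], [0.0, 0.0, -1.0]]
wrist_force: [0.1, -0.6, -4.8]
gripper_width: 0.308
gripper_force: 30.0
```

```bash
python3 mv.py
```

```text
t 20.78 fence x 0.6655 y -0.0135 z 0.0622 yaw 2.65  F fx 0.3 fy -0.5 fz -4.8 w 0.308 tcp [ 0.6334 -0.2047  0.0622] J [ -4.   33.9  -4.4   0.  -51.8  96.7]
cm to cradle [0.04 0.01 0.1 ] turn 0.036745954881586496
```

>>> step_arm(
  targets="0 0 0.1 0;0 0 0.1 0;0 0 0.1 0;0 0 0 0;0 0 0 0",
)

```text
time_s: 21.2
tcp_pos: [0.6335, -0.2049, 0.0592]
ee_rot: [[0.999, 0.046, 0.0], [0.046, -0.999, -0.0], [0.0, 0.0, -1.0]]
wrist_force: [-1.0, -1.4, -3.4]
gripper_width: 0.302
gripper_force: 30.0
```

```bash
python3 mv.py
```

```text
t 21.20 fence x 0.6657 y -0.0137 z 0.0592 yaw 2.64  F fx -0.6 fy -1.7 fz -3.4 w 0.302 tcp [ 0.6335 -0.2049  0.0592] J [ -4.   34.1  -4.5   0.  -51.4  96.7]
cm to cradle [ 0.03 -0.01 -0.2 ] turn 0.028699732066013173
```

Contact is starting. I'll go down a little further, then release gently.

>>> step_arm(
  targets="0 0 0.1 0;0 0 0.1 0;0 0 0 0;0 0 0 0",
)

```text
time_s: 21.53
tcp_pos: [0.6332, -0.2049, 0.0572]
ee_rot: [[0.999, 0.046, -0.0], [0.046, -0.999, -0.0], [-0.0, 0.0, -1.0]]
wrist_force: [-1.7, -0.7, -1.4]
gripper_width: 0.311
gripper_force: 30.0
```

>>> step_arm(
  targets="0 0 0 0;0 0 0 0;0 0 0 0;0 0 0 0;0 0 0 0",
  claw=3.6,
)

```text
time_s: 21.95
tcp_pos: [0.6339, -0.2046, 0.0575]
ee_rot: [[0.999, 0.046, 0.001], [0.046, -0.999, -0.0], [0.001, 0.0, -1.0]]
wrist_force: [-0.7, -0.1, 0.1]
gripper_width: 0.411
gripper_force: 0.0
```

```bash
python3 mv.py; python3 chk.py 10
```

```text
t 21.95 fence x 0.6660 y -0.0132 z 0.0575 yaw 2.66  F fx -0.6 fy -0.3 fz 0.1 w 0.411 tcp [ 0.6339 -0.2046  0.0575] J [ -4.   34.2  -4.6   0.  -51.2  96.7]
cm to cradle [-0.01  0.02 -0.37] turn 0.05478031498879954
t 21.95 fence x 0.6660 y -0.0132 z 0.0575 yaw 2.66  F fx -0.6 fy -0.3 fz 0.1 w 0.411 tcp [ 0.6339 -0.2046  0.0575] J [ -4.   34.2  -4.6   0.  -51.2  96.7]
rear/front 293 [126 124 121 121 125 127 127 111 115 127 126 127 128 127 127 127 127 128
 128 128 128 128 129 129 128] [129 129 129 128 128 128 129 129 128 128 128 128 128 130  84  53  57]
60 [np.int64(240), np.int64(241), np.int64(242), np.int64(243)] [np.int64(404), np.int64(405), np.int64(428), np.int64(429)]
120 [np.int64(206), np.int64(225), np.int64(226), np.int64(227)] [np.int64(417), np.int64(418), np.int64(419), np.int64(429)]
240 [np.int64(248), np.int64(249), np.int64(250), np.int64(251)] [np.int64(392), np.int64(393), np.int64(394), np.int64(395)]
red [(94, [395.5, 249.7])]
yel [(107, [356.7, 242.0])]
```

```bash
python3 -c "
from h import *
print(w('w5',[[322,287],[322,11],[247,150],[397,150]],[.108,.108,.078,.078]).round(4));print(w('w10',[[322,293],[322,14.5],[246.5,150],[397,150]],[.108,.108,.078,.078]).round(4))
for n in('w5','w10'):
  g=cv2.GaussianBlur(cv2.cvtColor(cv2.imread('pics/%s.png'%n),cv2.COLOR_BGR2GRAY),(3,3),0).astype(int)
  print(g[4:24,322],g[280:300,322],g[220,240:262],g[220,384:404])
"
```

```text
[[ 0.6542 -0.2042  0.108 ]
 [ 0.7417 -0.2002  0.108 ]
 [ 0.7004 -0.1716  0.078 ]
 [ 0.7031 -0.2327  0.078 ]]
[[ 0.6532 -0.204   0.108 ]
 [ 0.7403 -0.2     0.108 ]
 [ 0.7007 -0.1716  0.078 ]
 [ 0.7035 -0.2319  0.078 ]]
[118 118 118 118 114 110 115 123 124 124 124 124 124 124 125 124 124 124
 125 125] [125 125 125 125 124 122 120 120 116 103  88  82  83  77  62  52  52  54
  55  56] [181 181 182 184 184 183 181 181 181 166 127  98  93  96  97  98  99 100
 101 102 103 103] [163 161 159 157 146 124 111 109 112 141 186 205 203 203 202 202 201 201
 200 200]
[121 121 121 123 125 126 127 127 127 123 111 104 115 125 127 127 126 127
 127 128] [129 129 128 128 128 128 128 128 128 128 128 128 130 118  84  57  53  56
  57  58] [187 188 189 189 188 186 185 186 174 139 107  97  97  99 100 101 102 104
 105 106 107 108] [123 122 122 121 120 119 119 118 117 114 110 128 178 211 214 213 212 212
 210 208]
```

The maul is back within about 1.2 mm. I'll open the fingers and lift clear.

>>> step_arm(
  targets="0 0 0 0;0 0 0 0;0 0 0 0;0 0 -1 0;0 0 -2 0;0 0 -3 0;0 0 -3.5 0;0 0 -3.5 0;0 0 -3 0;0 0 0 0;0 0 0 0",
  claw=6,
)

```text
time_s: 22.97
tcp_pos: [0.6344, -0.2049, 0.2208]
ee_rot: [[0.999, 0.046, 0.007], [0.046, -0.999, -0.001], [0.007, 0.001, -1.0]]
wrist_force: [0.1, 0.1, -0.6]
gripper_width: 0.686
gripper_force: 0.0
```

>>> step_arm(
  targets="-3 0 0 0;-3.5 0 0 0;-3.5 0 0 0;-2 0 0 0;-1 0 0 0;0 0 0 0;0 0 0 0",
)

```text
time_s: 23.55
tcp_pos: [0.5039, -0.2108, 0.2171]
ee_rot: [[0.999, 0.046, 0.001], [0.046, -0.999, -0.0], [0.001, 0.0, -1.0]]
wrist_force: [0.7, -1.2, -1.1]
gripper_width: 0.686
gripper_force: 0.0
```

```bash
python3 -c "
from h import *
st(); f=cap('wrist','w11'); g=cap('top','top2'); o=cv2.imread('pics/top1.png')
d=cv2.absdiff(g,o).max(2)
for n,(u,v) in dict(jar=(330,243),spool=(329,304),stone=(331,185),bottle=(475,222),tray=(477,292),die=(179,234),hammer=(160,295),maul=(399,230)).items():
  t=o[v-22:v+22,u-22:u+22]; m=cv2.matchTemplate(g[v-30:v+30,u-30:u+30],t,cv2.TM_CCOEFF_NORMED); print(n,m.max().round(3),np.array(cv2.minMaxLoc(m)[3])-8)
"; python3 chk.py 12 | tail -2
```

```text
t 23.55 fence x 0.5433 y -0.0567 z 0.2171 yaw 2.64  F fx 1.0 fy -0.9 fz -1.1 w 0.686 tcp [ 0.5039 -0.2108  0.2171] J [ -5.7  14.6 -11.2   0.  -64.1  98.3]
jar 0.516 [-3  0]
spool 0.569 [2 0]
stone 0.613 [2 0]
bottle 0.773 [0 0]
tray 0.976 [0 0]
die 0.998 [0 0]
hammer 0.514 [1 0]
maul 0.566 [-1 -8]
red [(95, [395.5, 249.6])]
yel [(108, [356.7, 242.0])]
```

I'll take one more reading over the holder to confirm it's still flush after the blows.

>>> step_arm(
  targets="0 -2 0 0;0 -3.9 0 0;0 -3.9 0 0;0 -3.9 0 0;0 -3.9 0 0;0 -3.9 0 0;0 -3.9 0 0;0 -3.9 0 0;0 -3.9 0 0;0 -3.9 0 0;0 -3.9 0 0;0 -3.9 0 0",
)

```text
time_s: 24.75
tcp_pos: [0.4827, 0.2405, 0.2168]
ee_rot: [[0.999, 0.047, 0.0], [0.047, -0.999, -0.0], [0.0, 0.0, -1.0]]
wrist_force: [-0.0, 0.0, 0.8]
gripper_width: 0.688
gripper_force: 0.0
```

>>> step_arm(
  targets="-0.2 -0.2 1 6.5;0 0 1 6.5;0 0 1 6.4;0 0 0 0;0 0 0 0;0 0 0 0",
)

```text
time_s: 25.25
tcp_pos: [0.4813, 0.2401, 0.1874]
ee_rot: [[0.958, -0.286, 0.001], [-0.286, -0.958, 0.0], [0.001, -0.0, -1.0]]
wrist_force: [0.3, 1.0, 0.4]
gripper_width: 0.691
gripper_force: 0.0
```

```bash
python3 -c "
from h import *
st(); cap('wrist','w13')
# rectify both views to fence frame on plane z=0.014 (1 px = 0.5 mm), compare
u=np.linspace(.20,.50,600); X=np.linspace(.41,.58,340)
U,V=np.meshgrid(u[::-1],X[::-1]); W=V[...,None]*FX+U[...,None]*FN
P=np.dstack([W,np.full(U.shape,.014)])
I=[]
for n in('w3','w13'):
  m=pr(n,P.reshape(-1,3)).reshape(340,600,2).astype(np.float32)
  I.append(cv2.remap(cv2.imread('pics/%s.png'%n),m[...,0],m[...,1],cv2.INTER_LINEAR))
cv2.imwrite('pics/r.png',np.vstack(I))
g=[cv2.cvtColor(i,cv2.COLOR_BGR2GRAY) for i in I]
for n,(y,x) in dict(FL=(68,80),FR=(68,472),BL=(322,80),BR=(322,472),die=(195,276)).items():
  y=int(np.clip(y,22,317)); t=g[0][max(y-22,0):y+22,x-25:x+25]; w_=g[1][max(y-34,0):y+34,x-37:x+37]
  m=cv2.matchTemplate(w_,t,cv2.TM_CCOEFF_NORMED);a=cv2.minMaxLoc(m); print(n,round(a[1],3),(np.array(a[3])-[12,min(12,y-22)])/2,'mm')
t=g[0][20:50,150:400];m=cv2.matchTemplate(g[1][8:62,138:412],t,cv2.TM_CCOEFF_NORMED);a=cv2.minMaxLoc(m);print('fence',a[1],(np.array(a[3])-12)/2)
"
```

```text
t 25.25 fence x 0.3917 y 0.3686 z 0.1874 yaw -16.61  F fx -0.0 fy 1.0 fz 0.4 w 0.691 tcp [0.4813 0.2401 0.1874] J [ 43.8  15.2 -14.9   0.  -59.8  29.6]
FL 0.987 [0. 0.] mm
FR 0.997 [0. 0.] mm
BL 0.997 [0. 0.] mm
BR 0.997 [0. 0.] mm
die 0.995 [0. 0.] mm
fence 0.995016872882843 [0. 0.]
```

```bash
python3 -c "
from station import r
print(r.finish_job())"
```

```text
the job is handed in; nothing more can be done
None
```

The job is handed in at about 25 s: the holder stands square against the fence, the red pin and then the yellow were each struck home with one blow, and the maul is back in its cradle within about 1 mm.

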